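# Seat a module in the test fixture and snap the toggle clamp shut

### The job

Get the blue module ready for test, touching things with your fingers only: push the module along the fixture's guide rails until it is fully home against the end stop, then push the red clamp handle over and down until the toggle clamp snaps past its dead point and locks on the module. Nothing is to be picked up: the module stays flat on the fixture, and the solder spool, the jar and the screwdriver beside it are left alone.

Things in the scene. Friction and masses are not known exactly. Their poses are not given: they have to be found in the camera images.
- fixture: Fixed fixture: plate 290x120x12 mm (x -175 to 115), guide rails 15 mm high, 74 apart, x -150 to 0; end stop 40 high over the bench; behind it a toggle clamp on a riser. Origin: on the bench under the middle of the stop face. x along the rails towards stop and clamp (push direction), z up. Open, the clamp's arm stands raised: x above -45 mm, under 150 mm high; its foot lands on the module at x -45.
- module: Loose blue metal case, 110x70x34 mm, about 0.4 kg, flat on the plate between the rails (2 mm play each side). Origin: centre of underside, 12 mm above the bench; x (the length) towards the stop. Home = origin at x -55 mm in the fixture's frame; starts 20 to 50 mm short. Flat back face 55 mm behind the origin. Two connectors 11 mm high on the lid, 36 mm behind the origin, 18 mm to each side.
- clamp_handle (a joint): Angle of the red handle, rad: 0 fully open (upright, leaning 5 deg towards the module), starts at 0 to 0.15, grows as it swings to the fixture's +x and down; 1.658 locked (level). Friction (1.3 N at the grip) keeps it where it is left up to about 1.2, where the foot meets the module; then a spring resists, up to 11 N at the grip; dead point 1.488, past it the handle snaps to 1.658 and stays.
- handle_pivot (a point): Centre of the pin the handle turns on, 69 mm beyond the stop face (fixture x), on the fixture's middle line, 82 mm above the bench. Does not move. The pin lies along the fixture's y.
- handle_grip (a point): Point on the centre line of the red handle grip, 100 mm from the pivot pin. The grip is a round plastic bar 18 mm in diameter that runs from 47 mm to 134 mm from the pin. At joint value 0 this point is about 181 mm above the bench; locked, 82 mm, with the handle pointing along the fixture's +x.
- solder_spool: Bystander: yellow spool of solder standing on end, 54 mm diameter, 42 mm high. Origin: centre of its underside.
- flux_jar: Bystander: small amber glass jar with white cap, 44 mm diameter, 55 mm high. Origin: centre of its underside.
- screwdriver: Bystander: screwdriver with orange handle, 170 mm long, lying on the bench along its own x. Origin: its underside, below its middle.
There are look-alikes about, which are no part of the job. Of the things shaped like the module, the blue one is meant.

How it is judged:
On the way, in this order (a step that is already met when the one before it is completed fails the run):
1. the module is home against the end stop (within 3 mm) while the clamp is still open (x of module in the frame of fixture above -0.058 m and value of joint clamp_handle below 0.9 rad), for 0.2 s.
2. the clamp handle is past its dead point and in lock with the module home (value of joint clamp_handle above 1.6 rad and x of module in the frame of fixture above -0.058 m), for 0.2 s.
At the end, for the whole second after the job is handed in: The handle is in lock (joint above 1.6 rad, past the dead point at 1.488), and the module lies flat and at rest on the fixture, home against the end stop to within 3 mm (all of step 2 and z of module in the frame of fixture below 0.016 m and angle between module's own z axis and vertical below 0.06 rad and linear speed of module below 0.02 m/s); the robot touches nothing.
It fails at once if the module is lifted or tipped (raised over 8 mm or tilted over 0.2 rad) (z of module in the frame of fixture above 0.02 m or angle between module's own z axis and vertical above 0.2 rad).
It fails at once if the solder spool, jar or screwdriver is moved more than 15 mm (distance of any of solder_spool, flux_jar, screwdriver from where it was at the start of the episode above 0.015 m).
It fails at once if the module or the fixture is pushed with the arm or the gripper's body (over 5 N) instead of the fingers (contact force between the arm and module above 5 N or contact force between the arm and fixture above 5 N).
It also fails if it takes over 45 s, if anything falls off the work surface, if the arm or the gripper's body presses on something with over 40 N, if the wrist force passes 120 N, or if a joint passes its speed limit or range.

### The arm

A 7-joint arm with a two-finger parallel gripper is mounted at the origin on the work surface. World frame = base frame: x ahead of the robot, y to its left, z up, the work surface at z = 0. Lengths are in m, angles in rad, forces in N, time in s.
With the tool pointing down it reaches from about 0.425 to 0.875 m from the base axis. Payload 4.7 kg.
Tool frame: the origin (TCP) lies midway between the tips of the shut fingers; the grasp point (between the pads) lies 19 mm behind it; z points along the fingers, y is the direction in which the jaws open and shut (so a half turn about z gives the same grasp; the last joint's range is limited). The gripper opens to 87 mm and grips with 3 to 60 N. Pads are 19 mm wide; open, the fingers measure 117 mm over their backs; the gripper's body (75 mm by 190 mm) begins 51 mm behind the grasp point.
Start: joints at [1.201, 0.321, -0.07, 1.45, 0.023, 1.371, -0.057], TCP at [0.243, -0.603, 0.198] pointing down, gripper open.
Joint ranges: [-2.86, 2.86], [-0.3, 2.09], [-1.38, 1.24], [0.06, 2.45], [-1.56, 4.7], [0.09, 2.05], [-2.69, 2.69]. Speed limits (rad/s): [2.57, 2.57, 3.14, 3.14, 3.14, 3.14, 3.14].

### API

Orientations are given as a rotation vector (axis times angle).
In Python, from bench import * gives the robot as it stands. The module is installed in compiled form; this text tells all that it offers.
- The arm moves only by the tool play_rows, never from a script. Its argument "series" is one flat list of numbers, 7 for each row, row after row: the opening in per cent of the stroke, from 0 (shut) to 100 (fully open), then the shift along the tool's x, y, z in m, then the turn, a rotation vector about the tool's x, y, z in degrees. In form: [fingers, tx, ty, tz, rx, ry, rz, fingers, tx, ty, tz, rx, ry, rz, ...]. A call has 1 to 10 rows; each row is the pose to reach, as a shift and turn from the pose commanded when the call began, along the tool's axes at that moment; what a row does not reach only later rows make up. A row lasts 1/12 s, in which the tool goes at most 41.7 mm and 7.16 degrees, less where a joint would pass 70% of its speed; a pose out of reach is approached as far as the arm can. A call with a gripper value outside its range is refused whole. The fingers move at their own pace and stop on an object; "force" is the grip in N (left out, the last holds). Time passes only in rows, so rows that repeat a pose let the fingers close. It gives the time, the measured TCP pose, the force and the opening at its end, in the units of the state.
- get_state(): the state, without advancing time (a new reading comes with each control period).
- get_image(name): name is "side" or "top"; returns a dict with "frame" (384x512x3 uint8, red, green, blue), "fx", "fy", "cx", "cy" (pixels), "D" ([k1, k2, p1, p2, k3] as OpenCV has them; the pictures are not rectified), "R" (3x3) and "t" (3): a world point X has camera coordinates R X + t. Camera axes: x right, y down, z forward; pixel columns grow to the right and rows downward; lengths in m; the calibration is good to about 2 mm. A picture is of the moment at which its call begins. There is no depth.
- close_job(): hands the job in, once; it reports no verdict.
The state is a dict: "time": time; "joint_positions": joint angles; "qd": joint speeds; "joint_torque": joint torques, N m; "position": TCP position; "tool_rot": TCP orientation; "ft_force": force on the tool from outside, world axes, zero at the start; "torque": the same for the moment, N m; "grip_width": opening from 0.0 (shut) to 1.0 (fully open).
Only numpy, scipy, OpenCV 4.12 (cv2) and the standard library are available. Lean on these libraries where they do the work, as an engineer would, in place of code of your own. Each camera call takes 0.05 s, during which the arm holds its last target.

## Working session

There is one attempt and no reset: what is moved stays moved. The work goes in short steps, Python scripts to look and compute and a tool call to move; the robot and the scene stay as the last step left them, time stands still between calls to the robot, and variables do not carry over. Pictures are saved under pics/ and viewed, and the job is handed in when it is done.

Besides the shell and the picture viewer there is one more tool, called after "Emit:" by a JSON object that holds its "method" and its "body". play_rows: Moves the arm, as the interface text tells. Its arguments: {"type":"object","properties":{"series":{"type":"array"},"force":{"type":"number"}},"required":["series"]}

```bash
mkdir -p pics
python3 - <<'E'
from bench import *
import cv2,numpy as np
s=get_state()
for k in s: print(k,np.round(s[k],4))
for n in("side","top"):
    d=get_image(n); cv2.imwrite(f"pics/{n}0.png",cv2.cvtColor(d["frame"],cv2.COLOR_RGB2BGR))
    print(n,d["fx"],d["fy"],d["cx"],d["cy"],d["D"],np.round(d["R"],4).tolist(),d["t"])
E
```

```text
time 0.0
joint_positions [ 1.2012  0.3218 -0.0701  1.4517  0.0226  1.3708 -0.0569]
qd [-0.0014  0.0003 -0.0007 -0.0004  0.0005 -0.0003 -0.0001]
joint_torque [-6.00000e-04 -4.91286e+01 -4.03900e-01 -3.12529e+01 -6.38000e-02
  4.37000e-02  2.00000e-04]
position [ 0.2431 -0.6022  0.1965]
tool_rot [-3.0822e+00 -5.9880e-01  7.0000e-04]
ft_force [ 0.3514 -0.636  -0.588 ]
torque [0.0291 0.0109 0.0386]
grip_width 1.0017
side 368.8373871384292 368.8373871384292 251.9667284295444 193.19640783101835 [-0.09449911  0.          0.          0.          0.        ] [[0.9633, -0.2681, 0.0158], [-0.1881, -0.7155, -0.6728], [0.1917, 0.6451, -0.7397]] [-0.53035814  0.17012415  0.76758373]
top 359.3406670814165 359.3406670814165 255.36890654859752 187.57272416401324 [0.00353245 0.         0.         0.         0.        ] [[0.0012, -0.9999, -0.0122], [-0.9871, 0.0007, -0.1604], [0.1604, 0.0123, -0.987]] [-0.05709008  0.55700385  0.80349862]
```

View pics/side0.png

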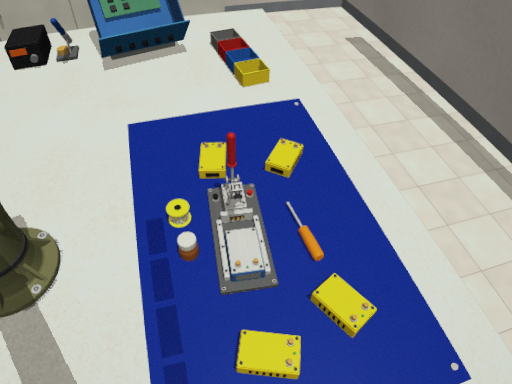

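View pics/top0.png

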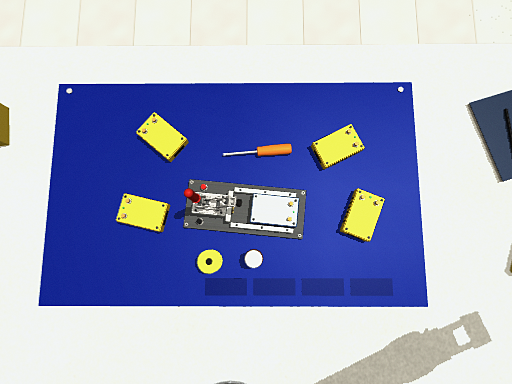

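The fixture's push direction is roughly world +y (image left in "top"). The module is between the rails at about (273,208) in top, with the handle at about (190,193). I'll zoom in next.

Run:
```python
import cv2
a=cv2.imread("pics/top0.png")[170:250,170:320]; cv2.imwrite("pics/topz.png",cv2.resize(a,None,fx=5,fy=5,interpolation=cv2.INTER_CUBIC))
a=cv2.imread("pics/side0.png")[125:300,190:300]; cv2.imwrite("pics/sidez.png",cv2.resize(a,None,fx=3.4,fy=3.4,interpolation=cv2.INTER_CUBIC))
```

```text
(no output)
```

View pics/topz.png

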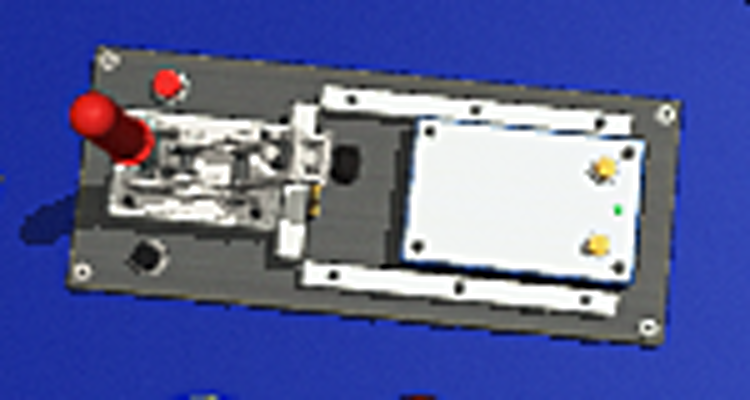

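View pics/sidez.png

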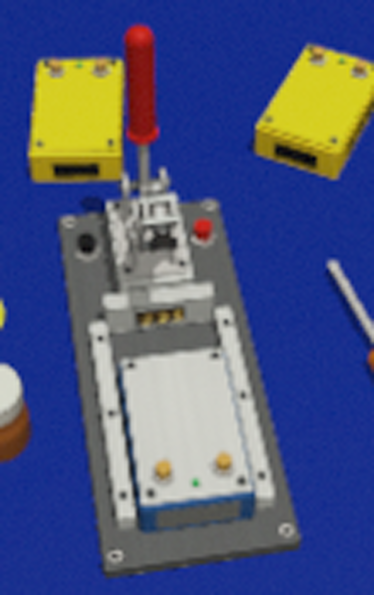

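```bash
cat > h.py <<'E'
import cv2,numpy as np
from scipy.optimize import least_squares
from bench import *
def cams(): return {n:get_image(n) for n in("side","top")}
def proj(d,P):
    K=np.array([[d["fx"],0,d["cx"]],[0,d["fy"],d["cy"]],[0,0,1.]])
    return cv2.projectPoints(np.asarray(P,float).reshape(-1,3),cv2.Rodrigues(np.array(d["R"]))[0],np.array(d["t"],float),K,np.array(d["D"],float))[0][:,0]
def fw(f,P):
    c,s=np.cos(f[2]),np.sin(f[2]); P=np.asarray(P,float).reshape(-1,3)
    return np.c_[f[0]+c*P[:,0]-s*P[:,1],f[1]+s*P[:,0]+c*P[:,1],P[:,2]]
tz=lambda p:(np.array(p)+.5)/5-.5+170
sz=lambda p:(np.array(p)+.5)/3.4-.5+np.array([190,125])
E
python3 - <<'E'
from h import *
C=cams()
P=[[.115,-.06,.012],[-.175,-.06,.012],[-.175,.06,.012],[.115,.06,.012]]
T=tz([(97,46),(680,100),(663,347),(68,290)]); S=sz([(213,200),(300,545),(105,575),(62,212)])
for sel in("top","side","both"):
    def r(f):
        o=[]
        if sel!="side":o.append(proj(C["top"],fw(f,P))-T)
        if sel!="top":o.append(proj(C["side"],fw(f,P))-S)
        return np.concatenate(o).ravel()
    q=least_squares(r,[.55,0,1.5]); print(sel,q.x,np.abs(q.fun).max().round(2))
f=q.x
np.save("f.npy",f)
Mt=tz([(415,118),(645,138),(632,285),(402,262)]); Ms=sz([(222,345),(254,495),(139,520),(121,362)])
def pts(g): return fw(f,fw([g[0],g[1],g[2]],[[.055,-.035,.046],[-.055,-.035,.046],[-.055,.035,.046],[.055,.035,.046]]))
for sel in("top","side"):
    q=least_squares(lambda g:(proj(C[sel],pts(g))-(Mt if sel=="top" else Ms)).ravel(),[-.09,0,0]);print("mod",sel,q.x,np.abs(q.fun).max())
# handle: tip
tt=tz([(92,113)]);ss=sz([(139,33)])
for n,t in(("top",tt),("side",ss)):
    for a in(0,.05,.1,.15):
        b=a-np.radians(5);L=.134-.006
        print(n,a,proj(C[n],fw(f,[[.069+L*np.sin(b),0,.082+L*np.cos(b)]])),t)
E
```

```text
top [ 5.13745701e-01 -9.58008283e-04  1.47756446e+00] 0.65
side [ 5.13961484e-01 -3.27110126e-04  1.47016279e+00] 1.61
both [ 5.13797085e-01 -6.58639282e-04  1.47363728e+00] 1.79
mod top [-0.10084153 -0.00063336  0.00290109] 0.6786301005884923
mod side [-0.1032378   0.00063783 -0.00331046] 1.7650932586020645
top 0 [[194.17130768 193.254898  ]] [[188.  192.2]]
top 0.05 [[190.7920789  192.90253449]] [[188.  192.2]]
top 0.1 [[187.43793286 192.57410583]] [[188.  192.2]]
top 0.15 [[184.12189919 192.27087894]] [[188.  192.2]]
side 0 [[231.33721064 139.50464088]] [[230.52941176 134.35294118]]
side 0.05 [[230.91014942 137.38307702]] [[230.52941176 134.35294118]]
side 0.1 [[230.4910719  135.40305953]] [[230.52941176 134.35294118]]
side 0.15 [[230.08124757 133.56887866]] [[230.52941176 134.35294118]]
```

```bash
cat >> h.py <<'E'
from scipy.spatial.transform import Rotation as R
f=np.array([.5138,-.0008,1.475])
def rel(pc,Rc,pf,turn=True):
    "cmd pose pc,Rc -> fixture-frame TCP target pf with tool x along fixture x, down"
    pw=fw(f,[pf])[0]; c,s=np.cos(f[2]),np.sin(f[2])
    Rt=R.from_matrix(np.array([[c,s,0],[s,-c,0],[0,0,-1.]]))
    return pw,(Rc.inv().apply(pw-pc)).round(4),(Rc.inv()*Rt).as_rotvec(degrees=True).round(2),Rt.as_rotvec()
def fix(p):
    c,s=np.cos(f[2]),np.sin(f[2]); d=np.array(p)-[f[0],f[1],0]
    return np.array([c*d[0]+s*d[1],-s*d[0]+c*d[1],d[2]])
E
python3 - <<'E'
from h import *
s=get_state(); Rc=R.from_rotvec(s["tool_rot"])
print(Rc.as_matrix().round(3))
for pf in([-.21,0,.15],):print(rel(np.array([.243,-.603,.198]),Rc,pf))
C=cams()
def tri(a,b,z=None):
    q=least_squares(lambda X:np.r_[proj(C["top"],X)[0]-a,proj(C["side"],X)[0]-b],[.5,0,.05]);return q.x,q.fun
for n,a,b in(("jar cap",(253,259),(187,239)),("spool",(209,261),(178,205))):
    x,e=tri(a,b);print(n,x.round(3),fix(x).round(3),e.round(1))
E
```

```text
[[ 0.927  0.374 -0.001]
 [ 0.374 -0.927  0.001]
 [-0.    -0.001 -1.   ]]
(array([ 0.49371353, -0.20983716,  0.15      ]), array([ 0.3797, -0.2706,  0.0483]), array([-6.000e-02, -3.000e-02, -6.252e+01]), array([2.32525599, 2.11253142, 0.        ]))
jar cap [ 0.393 -0.052  0.056] [-0.063  0.115  0.056] [ 0.  -0.5 -0.5  0.1]
spool [0.388 0.048 0.054] [0.036 0.13  0.054] [ 0.  -0.3 -0.3  0. ]
```

Emit:
{"method": "play_rows", "body": {"series": [0,0.035,-0.025,0.005,0,0,-6,0,0.07,-0.05,0.01,0,0,-12,0,0.105,-0.075,0.015,0,0,-18,0,0.14,-0.1,0.02,0,0,-24,0,0.175,-0.125,0.025,0,0,-30,0,0.21,-0.15,0.03,0,0,-36,0,0.245,-0.175,0.033,0,0,-42,0,0.28,-0.2,0.037,0,0,-48,0,0.315,-0.225,0.042,0,0,-54,0,0.346,-0.247,0.048,0,0,-60], "force": 20}}

```text
time: 1.13
position: [0.4667, -0.2519, 0.1516]
tool_rot: [2.365, 2.066, 0.0]
ft_force: [1.1, -0.6, -0.6]
grip_width: 0.326
```

Run:
```python
from h import *
s=get_state(); print(s["time"],s["position"],s["tool_rot"],s["grip_width"],s["ft_force"],fix(s["position"]))
Rc0=R.from_rotvec([-3.0822,-.5988,.0007])
Rc=Rc0*R.from_rotvec([0,0,-60],degrees=True)
pc=np.array([.243,-.603,.198])+Rc0.apply([.346,-.247,.048]); print(pc)
for pf in([-.20,0,.07],[-.20,0,.028]):print(rel(pc,Rc,pf))
```

```text
1.1333 [ 0.46667839 -0.25186543  0.15159111] [2.36485032e+00 2.06570551e+00 1.33235697e-05] 0.3256686237569879 [ 1.14204915 -0.62452492 -0.60505242] [-0.25442148  0.02289119  0.15159111]
[ 0.47131231 -0.24433851  0.150414  ]
(array([ 0.49467003, -0.19988301,  0.07      ]), array([0.0472, 0.017 , 0.0805]), array([-0.06, -0.09, -2.52]), array([2.32525599, 2.11253142, 0.        ]))
(array([ 0.49467003, -0.19988301,  0.028     ]), array([0.0471, 0.0171, 0.1225]), array([-0.06, -0.09, -2.52]), array([2.32525599, 2.11253142, 0.        ]))
```

Emit:
{"method": "play_rows", "body": {"series": [0,0.024,0.009,0.01,0,0,-1.2,0,0.047,0.017,0.03,0,0,-2.5,0,0.047,0.017,0.06,0,0,-2.5,0,0.047,0.017,0.09,0,0,-2.5,0,0.047,0.017,0.11,0,0,-2.5,0,0.047,0.017,0.122,0,0,-2.5,0,0.047,0.017,0.122,0,0,-2.5,0,0.047,0.017,0.122,0,0,-2.5]}}

```text
time: 1.8
position: [0.4892, -0.2094, 0.0294]
tool_rot: [-2.326, -2.112, -0.0]
ft_force: [-0.0, 0.3, 0.7]
grip_width: 0.008
```

Run:
```python
from h import *
s=get_state(); print(s["time"],s["position"],s["tool_rot"],s["grip_width"],s["ft_force"],fix(s["position"]))
C=cams()
for n,(y0,y1,x0,x1,k) in {"top":(150,260,170,330,5),"side":(125,300,190,310,3.4)}.items():
    a=C[n]["frame"][y0:y1,x0:x1,::-1]; cv2.imwrite(f"pics/{n}1.png",cv2.resize(a,None,fx=k,fy=k,interpolation=cv2.INTER_CUBIC))
```

```text
1.8 [ 0.48922585 -0.20941636  0.02936904] [-2.32566714e+00 -2.11172011e+00 -1.34127618e-04] 0.007763101845706794 [-0.02634582  0.26764442  0.70299197] [-0.21001038  0.00450735  0.02936904]
```

View pics/side1.png

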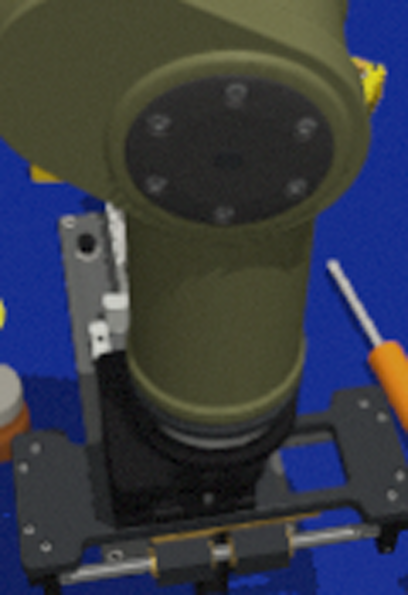

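View pics/top1.png

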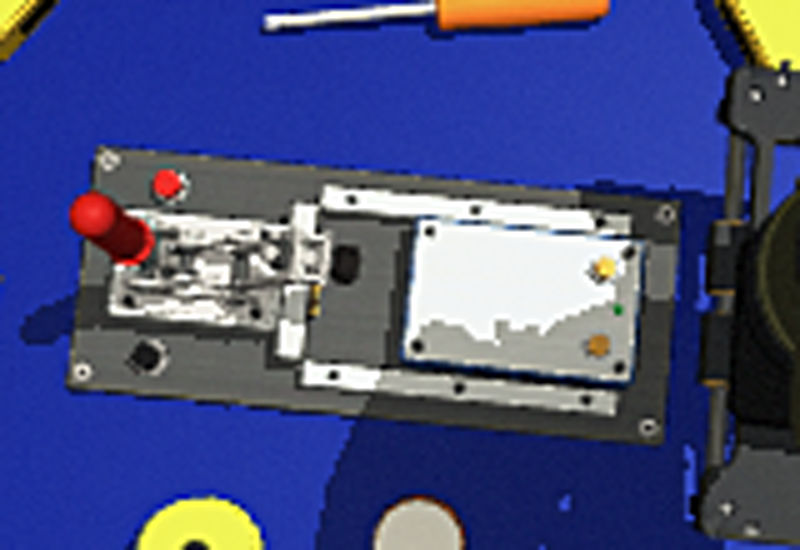

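The gripper is 10 mm farther back than I commanded, because the first move was clipped. I'll use the measured pose as the reference and push in.

Emit:
{"method": "play_rows", "body": {"series": [0,0.015,0.003,0,0,0,0,0,0.03,0.0045,0,0,0,0,0,0.038,0.0045,0,0,0,0,0,0.045,0.0045,0,0,0,0,0,0.052,0.0045,0,0,0,0,0,0.059,0.0045,0,0,0,0,0,0.066,0.0045,0,0,0,0,0,0.073,0.0045,0,0,0,0,0,0.08,0.0045,0,0,0,0,0,0.084,0.0045,0,0,0,0]}}

```text
time: 2.73
position: [0.5017, -0.125, 0.0291]
tool_rot: [-2.325, -2.113, -0.0]
ft_force: [0.2, -0.7, -0.4]
grip_width: 0.008
```

```bash
cat > look.py <<'E'
import sys
from h import *
s=get_state(); print(s["time"],s["position"],s["tool_rot"],s["grip_width"],s["ft_force"].__repr__(),fix(s["position"]))
C=cams()
for n,(y0,y1,x0,x1,k) in {"top":(150,260,170,330,5),"side":(125,300,190,310,3.4)}.items():
    a=C[n]["frame"][y0:y1,x0:x1,::-1]; cv2.imwrite(f"pics/{n}{sys.argv[1]}.png",cv2.resize(a,None,fx=k,fy=k,interpolation=cv2.INTER_CUBIC))
E
python3 look.py 2
```

```text
2.7333 [ 0.50171665 -0.12500912  0.02911662] [-2.32463953e+00 -2.11284970e+00 -1.87456029e-04] 0.007746419418427882 array([ 0.17488828, -0.69679869, -0.41401478]) [-0.1247954   0.00014737  0.02911662]
```

View pics/top2.png

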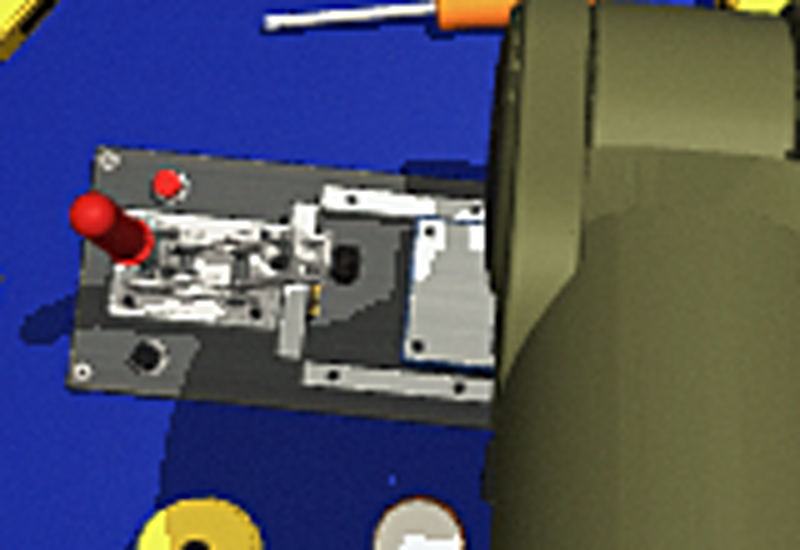

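View pics/side2.png

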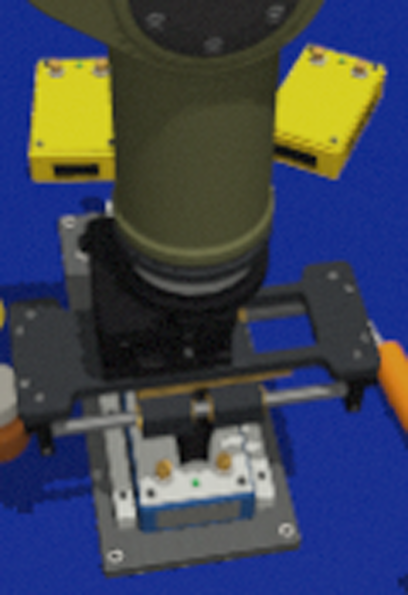

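```bash
python3 look.py 3
python3 - <<'E'
from h import *
C=cams()
for x in(-.047,-.02,0): print(x,[((proj(C[n],fw(f,[[x,0,.046]]))[0]-o+.5)*k-.5).round(0) if 0 else ((proj(C[n],fw(f,[[x,0,.046]]))[0]-np.array(o)+.5)*k-.5).round(0) for n,o,k in(("top",(170,150),5),("side",(190,125),3.4))])
E
```

```text
2.8333 [ 0.50176382 -0.12513105  0.02913511] [-2.32394655e+00 -2.11373264e+00 -1.36388741e-04] 0.006228162168005121 array([-0.2938436 , -0.74880929, -0.48990273]) [-1.24912252e-01  8.87422354e-05  2.91351090e-02]
-0.047 [array([409., 290.]), array([171., 354.])]
-0.02 [array([351., 285.]), array([164., 321.])]
0 [array([309., 281.]), array([160., 298.])]
```

View pics/top3.png

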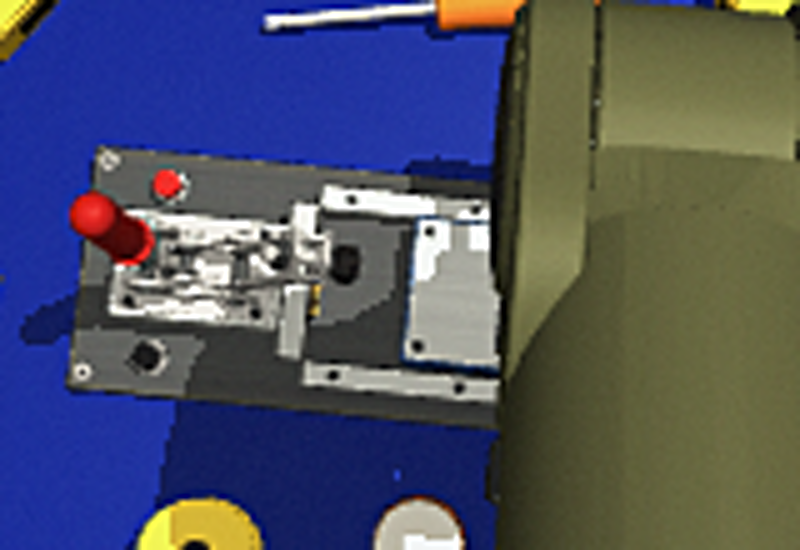

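Run:
```python
from h import *
C=cams();s=get_state()
p=np.array(s["position"])
for z in(0,.01,.02,.03,.04,.05,.06,.07): print(z,[((proj(C[n],p+[0,0,z])[0]-np.array(o)+.5)*k-.5).round(0) for n,o,k in(("side",(190,125),3.4),)])
a=C["side"]["frame"][220:290,210:280,::-1]; cv2.imwrite("pics/s4.png",cv2.resize(a,None,fx=8,fy=8,interpolation=cv2.INTER_CUBIC))
```

```text
0 [array([191., 474.])]
0.01 [array([191., 466.])]
0.02 [array([191., 457.])]
0.03 [array([191., 448.])]
0.04 [array([191., 438.])]
0.05 [array([191., 429.])]
0.06 [array([191., 419.])]
0.07 [array([191., 409.])]
```

View pics/s4.png

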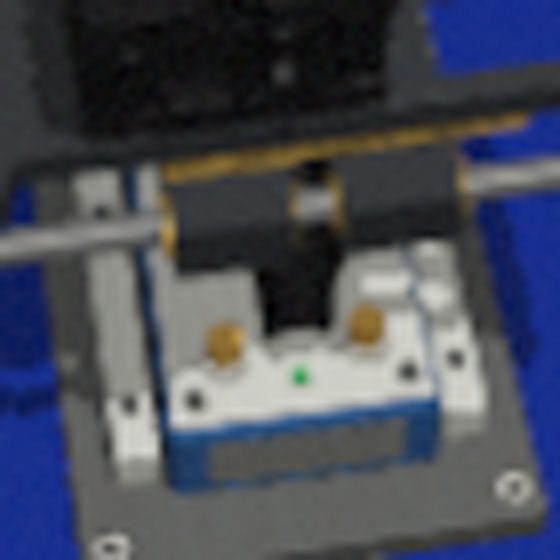

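The module hasn't moved: its front edge is still at zoom column 413. The side view shows the shut fingers over the lid between the connectors, at about (247,262), although the reported z is 0.029. I'll back off upward and check the reported tip position against the camera.

Emit:
{"method": "play_rows", "body": {"series": [0,0,0,-0.02,0,0,0,0,0,0,-0.05,0,0,0,0,-0.03,0,-0.06,0,0,0,0,-0.06,0,-0.06,0,0,0,0,-0.09,0,-0.06,0,0,0,0,-0.11,0,-0.06,0,0,0,0,-0.12,0,-0.06,0,0,0,0,-0.12,0,-0.06,0,0,0,0,-0.12,0,-0.06,0,0,0]}}

```text
time: 3.88
position: [0.4902, -0.2447, 0.0889]
tool_rot: [-2.325, -2.111, -0.001]
ft_force: [0.5, -0.0, -0.1]
grip_width: 0.006
```

Run:
```python
from h import *
s=get_state(); C=cams()
print(s["position"],fix(s["position"]),s["joint_positions"])
p=np.array(s["position"])
for n in C:
    fr=C[n]["frame"][:,:,::-1].copy(); q=proj(C[n],p)[0]; print(n,q)
    x,y=map(int,q); x0=max(0,x-60);y0=max(0,y-60)
    a=cv2.resize(fr[y0:y0+110,x0:x0+120],None,fx=5,fy=5,interpolation=cv2.INTER_CUBIC)
    c=tuple(((q-[x0,y0]+.5)*5-.5).astype(int)); cv2.drawMarker(a,tuple(int(v) for v in c),(0,255,0),0,15,1)
    cv2.imwrite(f"pics/{n}5.png",a)
```

```text
[ 0.49015983 -0.2446928   0.08888581] [-2.45035744e-01  2.03466852e-04  8.88858075e-02] [ 0.81992419  0.21702428 -0.45146418  1.82615887  0.10328909  1.1223387
  0.23628108]
side [257.01184781 303.92559917]
top [340.3473297  214.25709085]
```

View pics/side5.png

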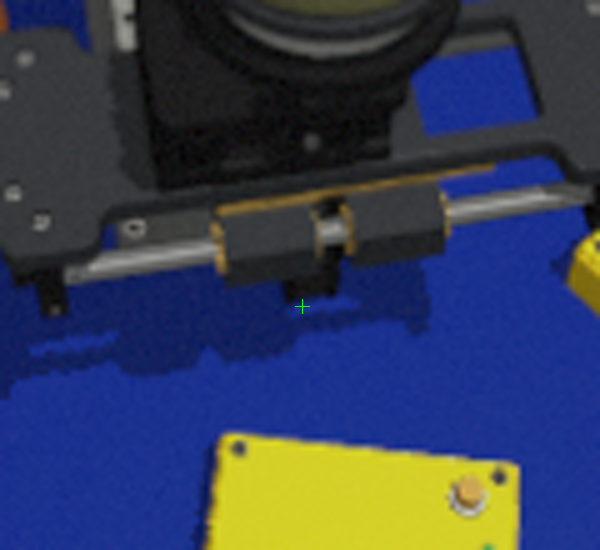

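View pics/top5.png

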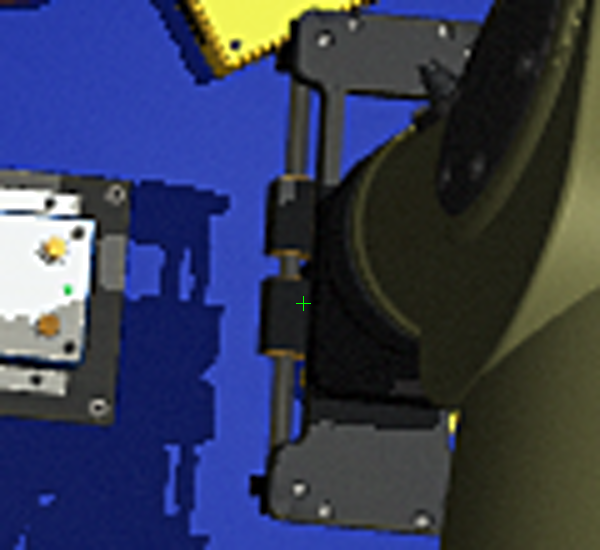

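Run:
```python
from h import *
C=cams()
a=C["side"]["frame"][275:325,232:282,::-1].astype(float)
a=np.clip((a/255)**.5*255,0,255).astype(np.uint8)
cv2.imwrite("pics/s6.png",cv2.resize(a,None,fx=11,fy=11,interpolation=cv2.INTER_NEAREST))
```

```text
(no output)
```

View pics/s6.png

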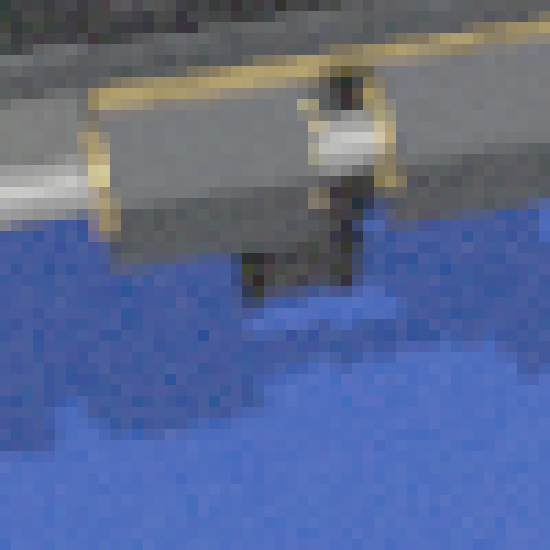

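The tip's near-bottom edge is seen at about (259,301.6). The reported TCP projects to (257,303.9), so the real tip seems to sit more than 10 mm above the reported z. I'll check this by touching down lightly on the open bench here.

Emit:
{"method": "play_rows", "body": {"series": [0,0,0,0.025,0,0,0,0,0,0,0.05,0,0,0,0,0,0,0.065,0,0,0,0,0,0,0.072,0,0,0,0,0,0,0.076,0,0,0,0,0,0,0.079,0,0,0,0,0,0,0.079,0,0,0]}}

```text
time: 4.67
position: [0.4906, -0.2454, 0.0105]
tool_rot: [2.325, 2.112, 0.0]
ft_force: [0.4, 0.2, -0.2]
grip_width: 0.008
```

Run:
```python
from h import *
s=get_state(); C=cams()
print(s["position"],fix(s["position"]),s["ft_force"],proj(C["side"],s["position"]))
a=C["side"]["frame"][290:350,220:280,::-1].astype(float)
a=np.clip((a/255)**.5*255,0,255).astype(np.uint8)
cv2.imwrite("pics/s7.png",cv2.resize(a,None,fx=10,fy=10,interpolation=cv2.INTER_NEAREST))
```

```text
[ 0.49060549 -0.24542941  0.01049968] [-0.24572634 -0.00031061  0.01049968] [ 0.40916011  0.23087072 -0.17071437] [[256.25860777 322.29635307]]
```

View pics/s7.png

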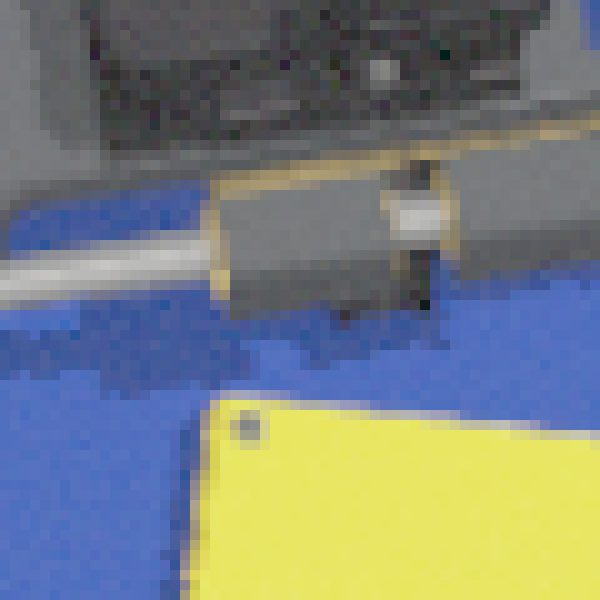

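No contact at reported z = 0.0105. I'll keep lowering in small steps.

Emit:
{"method": "play_rows", "body": {"series": [0,0,0,0.003,0,0,0,0,0,0,0.006,0,0,0,0,0,0,0.009,0,0,0,0,0,0,0.009,0,0,0]}}

```text
time: 5.1
position: [0.4896, -0.2455, 0.0006]
tool_rot: [-2.325, -2.112, 0.001]
ft_force: [-0.3, 0.1, -0.2]
grip_width: 0.002
```

Emit:
{"method": "play_rows", "body": {"series": [0,0,0,0.003,0,0,0,0,0,0,0.005,0,0,0,0,0,0,0.005,0,0,0]}}

```text
time: 5.35
position: [0.4897, -0.2454, -0.0044]
tool_rot: [-2.325, -2.112, 0.001]
ft_force: [-1.5, 0.3, -0.1]
grip_width: 0.005
```

Emit:
{"method": "play_rows", "body": {"series": [0,0,0,0.003,0,0,0,0,0,0,0.006,0,0,0,0,0,0,0.006,0,0,0]}}

```text
time: 5.6
position: [0.4896, -0.2454, -0.0106]
tool_rot: [-2.325, -2.111, 0.001]
ft_force: [-0.0, -0.4, -0.3]
grip_width: 0.003
```

Emit:
{"method": "play_rows", "body": {"series": [0,0,0,0.003,0,0,0,0,0,0,0.006,0,0,0,0,0,0,0.006,0,0,0]}}

```text
time: 5.85
position: [0.4897, -0.2454, -0.0165]
tool_rot: [-2.325, -2.112, 0.001]
ft_force: [0.0, 0.1, 0.0]
grip_width: 0.005
```

Run:
```python
from h import *
s=get_state(); C=cams()
print(s["position"],s["ft_force"],proj(C["side"],s["position"]))
a=C["side"]["frame"][290:350,220:280,::-1].astype(float)
a=np.clip((a/255)**.5*255,0,255).astype(np.uint8)
cv2.imwrite("pics/s8.png",cv2.resize(a,None,fx=10,fy=10,interpolation=cv2.INTER_NEAREST))
```

```text
[ 0.48965509 -0.24536442 -0.01654884] [0.00839306 0.14055369 0.02810009] [[255.44262283 327.9023549 ]]
```

View pics/s8.png

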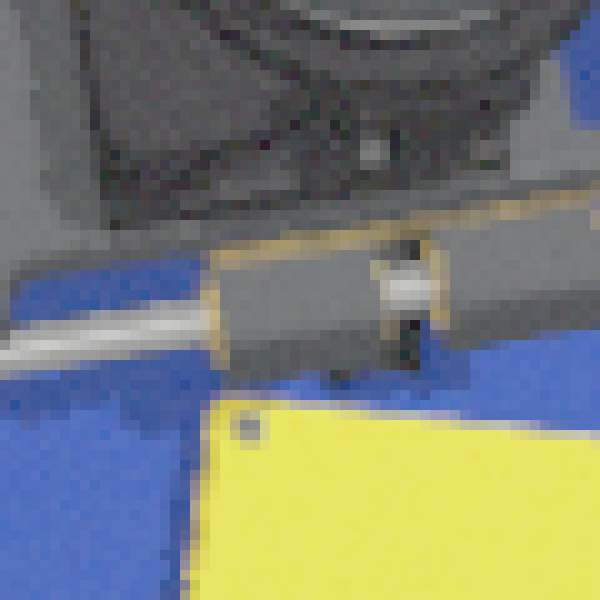

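Still no contact at reported −0.0165, so the offset is real. I'll continue carefully.

Emit:
{"method": "play_rows", "body": {"series": [0,0,0,0.002,0,0,0,0,0,0,0.004,0,0,0,0,0,0,0.004,0,0,0]}}

```text
time: 6.2
position: [0.4899, -0.2455, -0.0202]
tool_rot: [-2.325, -2.112, 0.0]
ft_force: [-0.3, -0.1, -0.4]
grip_width: 0.007
```

Emit:
{"method": "play_rows", "body": {"series": [0,0,0,0.002,0,0,0,0,0,0,0.004,0,0,0,0,0,0,0.004,0,0,0]}}

```text
time: 6.45
position: [0.4898, -0.2455, -0.0243]
tool_rot: [-2.325, -2.112, 0.0]
ft_force: [-0.7, 0.2, -0.1]
grip_width: 0.004
```

Run:
```python
from h import *
C=cams()
P=np.array([[.49016,-.24469,.0889],[.4906,-.24543,.0105],[.48966,-.24536,-.01655],[.50176,-.12513,.0291]])
sz2=lambda p:(np.array(p)+.5)/3.4-.5+np.array([190,125])
O={"stripL":[(240.6,283.6),(241.5,308.5),(241.5,315.2),sz2((142,403))],
"blockBL":[(242.3,299.2),(242.7,321.3),(242.4,327.3),None]}
for k,v in O.items():
    idx=[i for i in range(4) if v[i] is not None]
    q=least_squares(lambda o:np.concatenate([proj(C["side"],P[i]+o)[0]-v[i] for i in idx]),[0,0,.05])
    J=q.jac;cov=np.linalg.inv(J.T@J)*.25
    print(k,q.x.round(4),q.fun.round(2),np.sqrt(np.diag(cov)).round(4))
s=get_state();print(s["position"],s["joint_positions"].__repr__())
```

```text
stripL [-0.0306 -0.0094  0.1003] [ 0.37  1.37  0.18 -0.59 -0.27 -0.42 -0.36 -0.58] [0.0007 0.0027 0.0053]
blockBL [-0.0339 -0.0294  0.094 ] [-0.06  0.06  0.13 -0.28 -0.06  0.22] [0.0015 0.0057 0.0131]
[ 0.49002749 -0.24554963 -0.02398936] array([ 0.78759188,  0.3588648 , -0.42593394,  1.91416926,  0.18534659,
        0.90691401,  0.17468673])
```

Emit:
{"method": "play_rows", "body": {"series": [0,0,0,0.002,0,0,0,0,0,0,0.004,0,0,0,0,0,0,0.004,0,0,0]}}

```text
time: 6.8
position: [0.4904, -0.2458, -0.0247]
tool_rot: [2.326, 2.112, -0.002]
ft_force: [-8.2, 4.0, 23.4]
grip_width: 0.008
```

Contact at reported z = −0.0247 (23 N), so true z is reported z plus about 0.025. I'll lift off, then check for an xy bias.

Emit:
{"method": "play_rows", "body": {"series": [0,0,0,-0.02,0,0,0,0,0,0,-0.06,0,0,0,0,0,0,-0.09,0,0,0,0,0,0,-0.09,0,0,0,0,0,0,-0.09,0,0,0]}}

```text
time: 7.22
position: [0.4918, -0.2465, 0.0643]
tool_rot: [2.322, 2.109, 0.002]
ft_force: [-0.6, 0.7, -0.2]
grip_width: 0.006
```

Run:
```python
from h import *
s=get_state(); C=cams(); p=np.array(s["position"]); print(p,fix(p),s["ft_force"])
def near(p,dz,w=.0095):
    q=p+[0,0,dz]; d=np.array([np.cos(f[2]),np.sin(f[2]),0]); return proj(C["side"],q-d*w)[0],proj(C["side"],q+d*w)[0],proj(C["side"],q)[0]
print("s6",near(np.array([.49016,-.24469,.0889]),.0247),"obs bottom 259.2 301.6")
print("side2",near(np.array([.50176,-.12513,.0291]),.0247),"obs bottom 247 261-263")
print("now",near(p,.0247))
a=C["side"]["frame"][270:330,225:285,::-1].astype(float)
a=np.clip((a/255)**.5*255,0,255).astype(np.uint8)
cv2.imwrite("pics/s9.png",cv2.resize(a,None,fx=10,fy=10,interpolation=cv2.INTER_NEAREST))
# strip etc in top
```

```text
[ 0.49178376 -0.2465017   0.06432135] [-0.24668102 -0.00158604  0.06432135] [-0.64606849  0.65181733 -0.20330565]
s6 (array([258.43711756, 302.60267259]), array([256.3743236 , 292.45634118]), array([257.39618414, 297.48417003])) obs bottom 259.2 301.6
side2 (array([246.49200602, 261.04319366]), array([244.95015896, 253.14358305]), array([245.71477111, 257.06216367])) obs bottom 247 261-263
now (array([259.21433928, 309.62493837]), array([257.19603544, 299.64859092]), array([258.19619468, 304.59391054]))
```

View pics/s9.png

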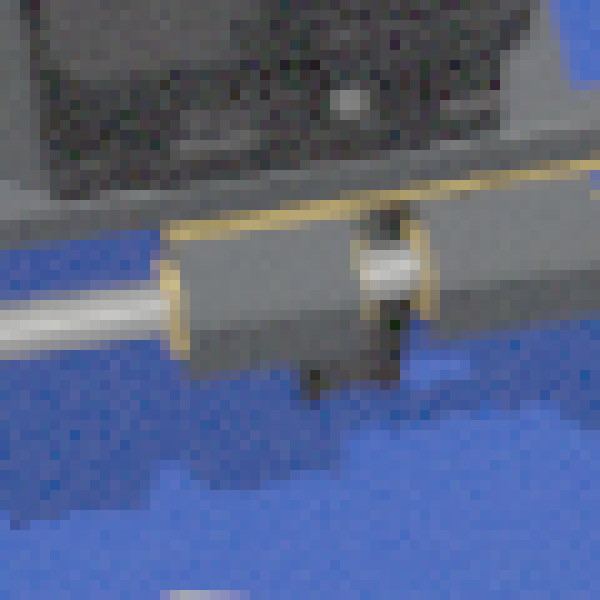

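With the +25 mm correction, the projected tip (near edge 259.2,309.6) matches the seen tip at about (260,308.5). Now I'll descend behind the module at the right height and push.

Emit:
{"method": "play_rows", "body": {"series": [0,0.02,0,0,0,0,0,0,0.042,-0.001,0,0,0,0,0,0.046,-0.001,0.02,0,0,0,0,0.046,-0.001,0.04,0,0,0,0,0.046,-0.001,0.055,0,0,0,0,0.046,-0.001,0.061,0,0,0,0,0.046,-0.001,0.061,0,0,0,0,0.046,-0.001,0.061,0,0,0]}}

```text
time: 7.98
position: [0.493, -0.1995, 0.0005]
tool_rot: [-2.324, -2.111, 0.001]
ft_force: [0.6, 0.9, 0.4]
grip_width: 0.005
```

```bash
python3 look.py 10
```

```text
7.9833 [ 4.92987216e-01 -1.99467213e-01  4.65834136e-04] [-2.32448563e+00 -2.11084119e+00  7.05622335e-04] 0.004839556227047087 array([0.56888584, 0.89101936, 0.42379827]) [-0.19974707  0.00171486  0.00046583]
```

View pics/side10.png

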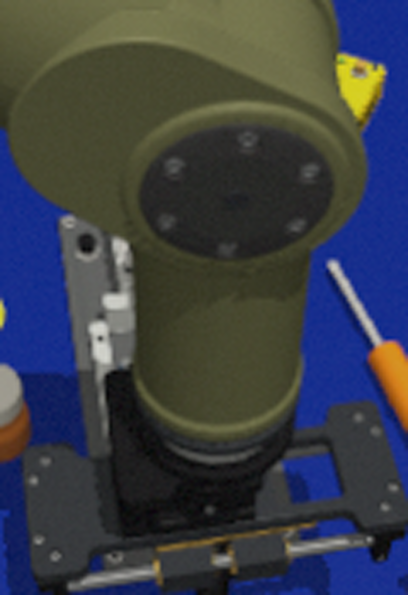

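Emit:
{"method": "play_rows", "body": {"series": [0,0.012,0.001,0,0,0,0,0,0.023,0.0015,-0.001,0,0,0,0,0.03,0.0015,-0.002,0,0,0,0,0.037,0.0015,-0.002,0,0,0,0,0.044,0.0015,-0.002,0,0,0,0,0.051,0.0015,-0.002,0,0,0,0,0.058,0.0015,-0.002,0,0,0,0,0.065,0.0015,-0.002,0,0,0,0,0.07,0.0015,-0.002,0,0,0,0,0.074,0.0015,-0.002,0,0,0]}}

```text
time: 8.92
position: [0.5023, -0.1257, 0.0032]
tool_rot: [2.325, 2.112, -0.0]
ft_force: [-0.4, -4.3, 2.9]
grip_width: 0.007
```

```bash
python3 look.py 11
```

```text
8.9167 [ 0.50225133 -0.12565935  0.00323333] [ 2.32507689e+00  2.11232419e+00 -1.72698896e-04] 0.006642351519773596 array([-0.39924941, -4.33469709,  2.8730575 ]) [-0.1253915  -0.00044707  0.00323333]
```

View pics/top11.png

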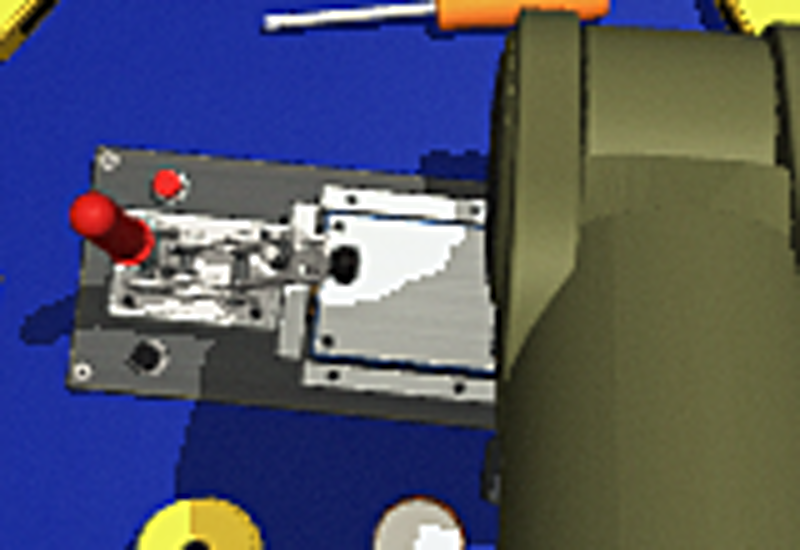

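The module's front edge is now at about zoom column 312, almost at the stop. I'll push a few more mm until the force rises.

Emit:
{"method": "play_rows", "body": {"series": [0,0.002,0,0,0,0,0,0,0.004,0,0,0,0,0,0,0.004,0,0,0,0,0]}}

```text
time: 9.27
position: [0.5023, -0.1218, 0.0029]
tool_rot: [-2.325, -2.112, 0.0]
ft_force: [-0.7, -2.6, 2.3]
grip_width: 0.005
```

Emit:
{"method": "play_rows", "body": {"series": [0,0.002,0,0,0,0,0,0,0.004,0,0,0,0,0,0,0.004,0,0,0,0,0]}}

```text
time: 9.52
position: [0.5022, -0.1208, 0.0029]
tool_rot: [2.326, 2.11, -0.005]
ft_force: [-1.2, -8.5, 0.6]
grip_width: 0.003
```

Emit:
{"method": "play_rows", "body": {"series": [0,0.002,0,0,0,0,0,0,0.004,0,0,0,0,0,0,0.004,0,0,0,0,0,0,0.004,0,0,0,0,0]}}

```text
time: 9.85
position: [0.5021, -0.1208, 0.003]
tool_rot: [2.326, 2.105, -0.009]
ft_force: [-1.0, -15.4, -0.4]
grip_width: 0.006
```

```bash
python3 look.py 12
```

```text
9.85 [ 0.50214665 -0.12082379  0.00298917] [ 2.32601108  2.10497132 -0.00913631] 0.005649364247035938 array([ -1.03078274, -15.39480635,  -0.39988712]) [-1.20588124e-01  1.19660172e-04  2.98916654e-03]
```

View pics/top12.png

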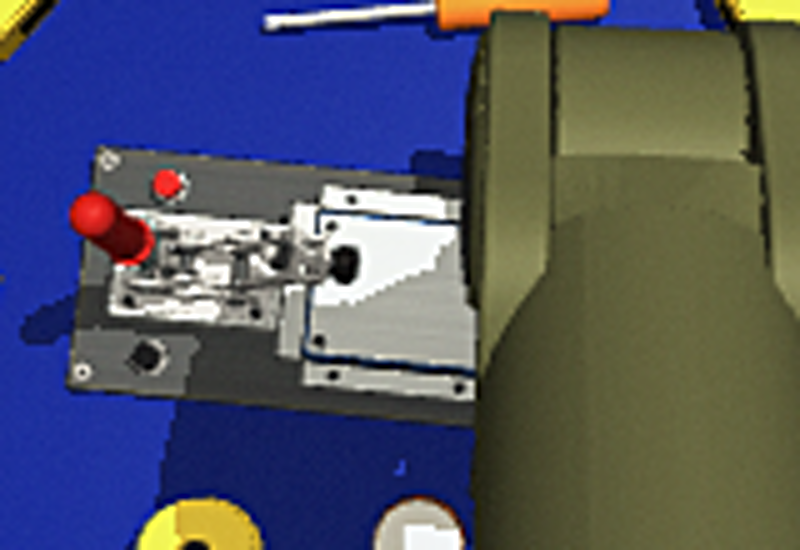

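The module is against a hard stop: the position stays fixed at fixture x −0.1206 while the force climbs to 15 N. Next I'll back off, rise and go over to the handle.

Emit:
{"method": "play_rows", "body": {"series": [0,-0.02,0,0,0,0,0,0,-0.04,0,0,0,0,0,0,-0.045,0,-0.035,0,0,0,0,-0.045,0,-0.07,0,0,0,0,-0.045,0,-0.105,0,0,0,0,-0.045,0,-0.14,0,0,0,0,-0.045,0,-0.175,0,0,0,0,-0.045,0,-0.2,0,0,0,0,-0.045,0,-0.2,0,0,0,0,-0.045,0,-0.2,0,0,0]}}

```text
time: 10.78
position: [0.5, -0.1578, 0.2042]
tool_rot: [2.323, 2.113, 0.003]
ft_force: [-0.4, -0.4, -1.0]
grip_width: 0.006
```

```bash
python3 look.py 13
```

```text
10.7833 [ 0.49996673 -0.15778818  0.20416129] [2.32333744 2.11252647 0.0031362 ] 0.005913555735643026 array([-0.4205536 , -0.42716526, -1.00926091]) [-0.15759155 -0.00124606  0.20416129]
```

View pics/side13.png

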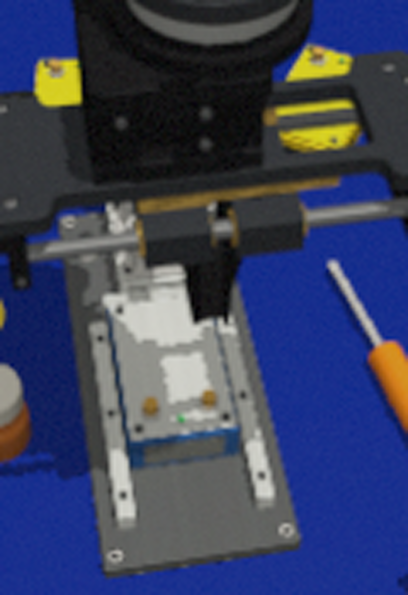

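View pics/top13.png

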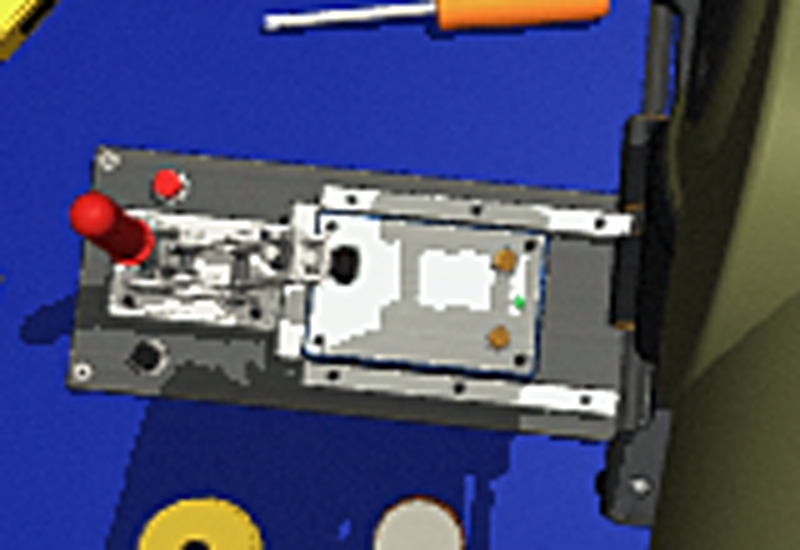

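Emit:
{"method": "play_rows", "body": {"series": [0,0.03,-0.001,0.005,0,0,0,0,0.06,-0.001,0.01,0,0,0,0,0.09,-0.001,0.015,0,0,0,0,0.12,-0.001,0.02,0,0,0,0,0.15,-0.001,0.024,0,0,0,0,0.17,-0.001,0.024,0,0,0,0,0.17,-0.001,0.024,0,0,0,0,0.17,-0.001,0.024,0,0,0]}}

```text
time: 11.55
position: [0.513, 0.0118, 0.1773]
tool_rot: [-2.32, -2.114, 0.003]
ft_force: [0.0, -0.5, -0.3]
grip_width: 0.005
```

```bash
python3 look.py 14
python3 - <<'E'
from h import *
C=cams();s=get_state()
for p in([.49997,-.15779,.20416],s["position"]):
  for dz in(0,.0247):
    d=np.array([np.cos(f[2]),np.sin(f[2]),0])
    for n,o,k in(("side",(190,125),3.4),("top",(170,150),5)): print(dz,n,((proj(C[n],np.array(p)+[0,0,dz]-d*.01)[0]-np.array(o)+.5)*k-.5).round(0))
E
```

```text
11.55 [0.51300822 0.01184829 0.17729722] [-2.31977371 -2.11425995  0.00315199] 0.004551344589867706 array([ 0.02600356, -0.46057348, -0.28865614]) [0.01251457 0.00199796 0.17729722]
0 side [209. 355.]
0 top [716. 273.]
0.0247 side [210. 324.]
0.0247 top [726. 266.]
0 side [155. 155.]
0 top [284. 246.]
0.0247 side [155. 124.]
0.0247 top [278. 237.]
```

View pics/side14.png

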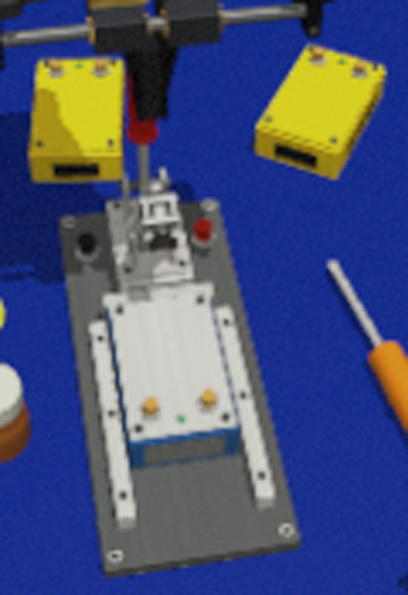

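View pics/top14.png

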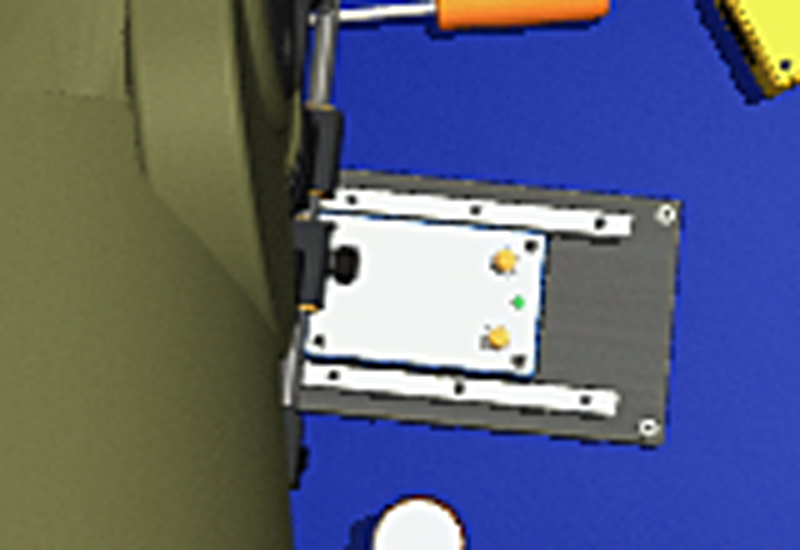

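Run:
```python
import numpy as np
c=np.array([.0125,.203])
for ph in(0,10,20,30,40,50,60,70,75,80,85,90,94):
    p=np.radians(ph);r=.1
    k=np.array([.069+r*np.sin(p)-.009*np.cos(p)-.0105,.082+r*np.cos(p)+.009*np.sin(p)])
    print(ph,round(p+.087,2),(k-c).round(4)*[1,-1])
```

```text
0 0.09 [0.037 0.021]
10 0.26 [0.0545 0.021 ]
20 0.44 [0.0717 0.024 ]
30 0.61 [0.0882 0.0299]
40 0.79 [0.1034 0.0386]
50 0.96 [0.1168 0.0498]
60 1.13 [0.1281 0.0632]
70 1.31 [0.1369 0.0783]
75 1.4 [0.1403 0.0864]
80 1.48 [0.1429 0.0948]
85 1.57 [0.1448 0.1033]
90 1.66 [0.146 0.112]
94 1.73 [0.1464 0.119 ]
```

Emit:
{"method": "play_rows", "body": {"series": [0,0.012,0.001,0.018,0,0,0,0,0.026,0.002,0.021,0,0,0,0,0.037,0.002,0.021,0,0,0,0,0.046,0.002,0.021,0,0,0,0,0.055,0.002,0.021,0,0,0,0,0.063,0.002,0.022,0,0,0,0,0.072,0.002,0.024,0,0,0,0,0.08,0.002,0.027,0,0,0,0,0.088,0.002,0.03,0,0,0,0,0.088,0.002,0.03,0,0,0]}}

```text
time: 12.58
position: [0.5246, 0.1003, 0.1487]
tool_rot: [-2.322, -2.114, -0.002]
ft_force: [-0.2, -0.3, 0.1]
grip_width: 0.008
```

Run:
```python
from h import *
s=get_state();print(s["time"],fix(s["position"]),s["ft_force"],s["tool_rot"])
C=cams()
a=C["side"]["frame"][80:260,160:320,::-1];cv2.imwrite("pics/side15.png",cv2.resize(a,None,fx=3.3,fy=3.3,interpolation=cv2.INTER_CUBIC))
```

```text
12.5833 [ 0.10164179 -0.00111504  0.14872676] [-0.24499337 -0.27109771  0.08407704] [-2.32195557e+00 -2.11446585e+00 -1.73593029e-03]
```

View pics/side15.png

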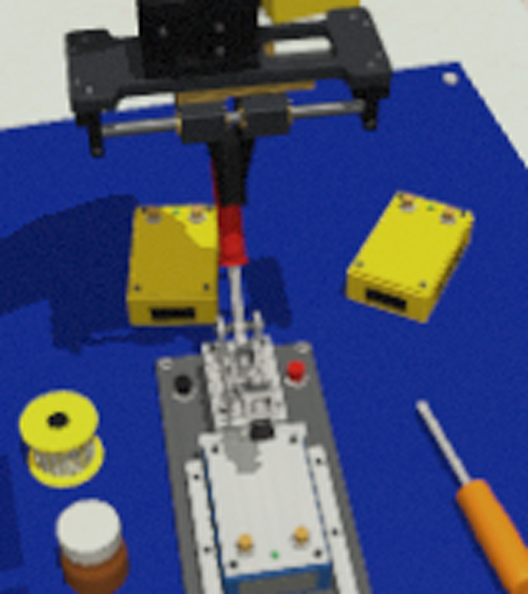

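The handle is following the fingers and the foot is coming down. I'll continue along the arc.

Emit:
{"method": "play_rows", "body": {"series": [0,0.008,0,0.004,0,0,0,0,0.0155,0,0.0085,0,0,0,0,0.022,0,0.014,0,0,0,0,0.029,0,0.02,0,0,0,0,0.035,0,0.026,0,0,0,0,0.04,0,0.033,0,0,0,0,0.045,0,0.04,0,0,0,0,0.049,0,0.048,0,0,0,0,0.052,0,0.056,0,0,0,0,0.052,0,0.056,0,0,0]}}

```text
time: 13.52
position: [0.5294, 0.1509, 0.092]
tool_rot: [-2.323, -2.113, -0.001]
ft_force: [0.1, 1.6, 2.2]
grip_width: 0.007
```

Run:
```python
from h import *
s=get_state();print(s["time"],fix(s["position"]),s["ft_force"],s["tool_rot"])
C=cams()
a=C["side"]["frame"][80:260,160:320,::-1];cv2.imwrite("pics/side16.png",cv2.resize(a,None,fx=3.3,fy=3.3,interpolation=cv2.INTER_CUBIC))
```

```text
13.5167 [ 0.15249039 -0.00103682  0.09201188] [0.12858364 1.57161244 2.16275343] [-2.32314422e+00 -2.11295642e+00 -5.30998836e-04]
```

View pics/side16.png

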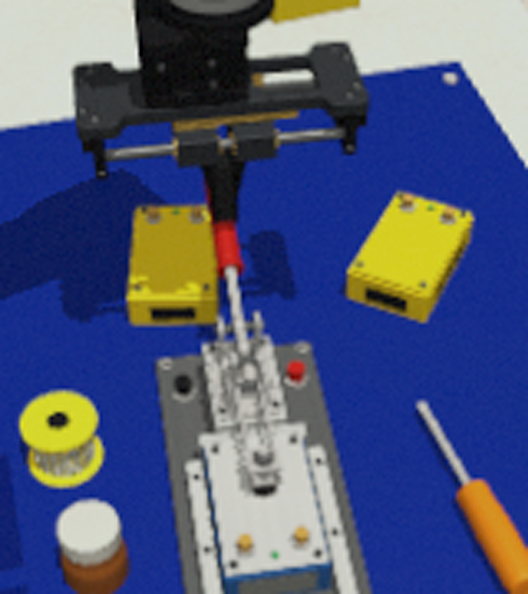

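Emit:
{"method": "play_rows", "body": {"series": [0,0.002,0,0.006,0,0,0,0,0.004,0,0.012,0,0,0,0,0.005,0,0.018,0,0,0,0,0.006,0,0.023,0,0,0,0,0.006,0,0.027,0,0,0,0,0.006,0,0.027,0,0,0]}}

```text
time: 14.12
position: [0.5299, 0.1549, 0.0662]
tool_rot: [-2.326, -2.112, 0.003]
ft_force: [-1.6, -0.9, 2.5]
grip_width: 0.006
```

Run:
```python
from h import *
s=get_state();print(s["time"],fix(s["position"]),s["ft_force"],s["tool_rot"])
C=cams()
a=C["side"]["frame"][80:260,160:320,::-1];cv2.imwrite("pics/side17.png",cv2.resize(a,None,fx=3.3,fy=3.3,interpolation=cv2.INTER_CUBIC))
```

```text
14.1167 [ 0.15656489 -0.00116241  0.06616284] [-1.64811934 -0.88692442  2.48191261] [-2.32580451 -2.11188487  0.00268364]
```

View pics/side17.png

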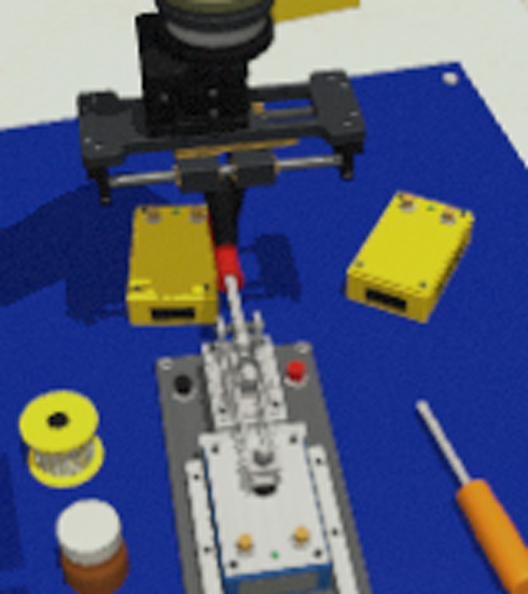

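Emit:
{"method": "play_rows", "body": {"series": [0,0,0,0.003,0,0,0,0,0,0,0.005,0,0,0,0,0,0,0.005,0,0,0]}}

```text
time: 14.47
position: [0.5302, 0.155, 0.0654]
tool_rot: [2.324, 2.11, -0.004]
ft_force: [-12.8, -4.3, 32.5]
grip_width: 0.003
```

The handle is now on a hard stop: 32 N with no further travel, well above the 11 N spring. I'll lift off and check.

Emit:
{"method": "play_rows", "body": {"series": [0,0,0,-0.01,0,0,0,0,0,0,-0.03,0,0,0,0,0,0,-0.06,0,0,0,0,0,0,-0.09,0,0,0,0,0.03,0,-0.11,0,0,0,0,0.06,0,-0.13,0,0,0,0,0.09,0,-0.14,0,0,0,0,0.11,0,-0.14,0,0,0,0,0.11,0,-0.14,0,0,0,0,0.11,0,-0.14,0,0,0]}}

```text
time: 15.3
position: [0.5404, 0.2659, 0.2005]
tool_rot: [-2.323, -2.115, 0.001]
ft_force: [-0.2, -0.6, 0.3]
grip_width: -0.0
```

Run:
```python
from h import *
s=get_state();print(s["time"],fix(s["position"]),s["ft_force"],s["qd"])
C=cams()
a=C["side"]["frame"][80:260,160:320,::-1];cv2.imwrite("pics/side18.png",cv2.resize(a,None,fx=3.3,fy=3.3,interpolation=cv2.INTER_CUBIC))
a=C["top"]["frame"][150:260,150:310,::-1];cv2.imwrite("pics/top18.png",cv2.resize(a,None,fx=5,fy=5,interpolation=cv2.INTER_CUBIC))
for v in(1.3,1.48,1.658):
    b=v-.0873;p=[.069+.134*np.sin(b),0,.082+.134*np.cos(b)]
    print(v,(proj(C["side"],fw(f,[p]))[0]-[160,80])*3.3,(proj(C["top"],fw(f,[p]))[0]-[150,150])*5)
m=[((proj(C["top"],fw(f,[[x,y,.046]]))[0]-[150,150]+.5)*5-.5).round() for x in(0,-.11) for y in(-.035,.035)]
print("home corners top18",m)
```

```text
15.3 [ 0.26803307 -0.00095808  0.20047935] [-0.20913252 -0.58786848  0.34478589] [ 0.03450343 -0.01260568  0.03445618  0.02167243  0.00768068  0.00699053
  0.00413203]
1.3 [212.80772573 164.62590126] [-63.2286118  213.62966973]
1.48 [212.91722052 183.8506618 ] [-59.76116003 220.01404159]
1.658 [213.73453618 206.22322622] [-46.79679968 227.07880957]
home corners top18 [array([417., 207.]), array([401., 355.]), array([650., 229.]), array([637., 378.])]
```

View pics/side18.png

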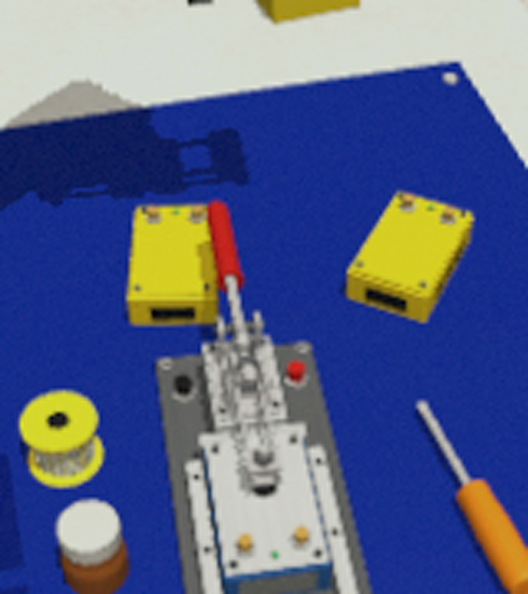

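View pics/top18.png

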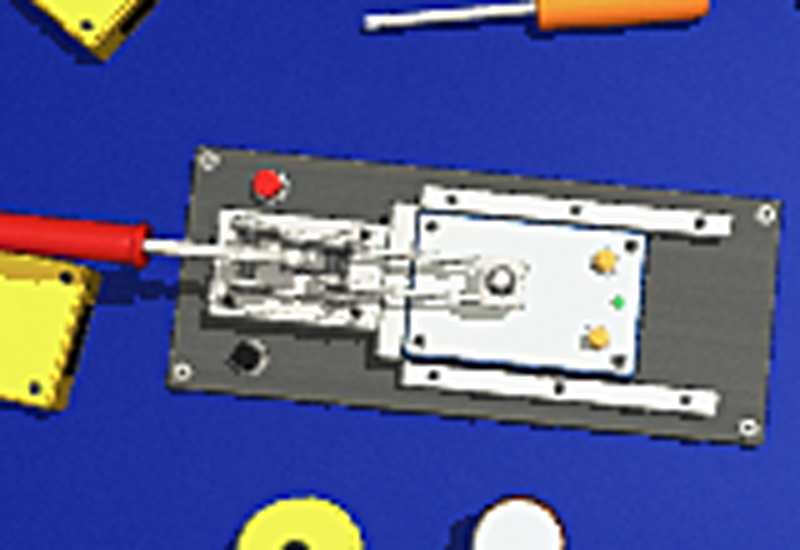

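The handle tip is at (216,205), against (214,206) predicted for lock. The module corners match the home prediction to within a pixel, and the bystanders haven't moved. I'll let the arm settle, then hand in.

Emit:
{"method": "play_rows", "body": {"series": [0,0,0,0,0,0,0,0,0,0,0,0,0,0,0,0,0,0,0,0,0]}}

```text
time: 15.65
position: [0.5412, 0.2636, 0.2009]
tool_rot: [2.327, 2.11, -0.001]
ft_force: [0.2, -1.3, 0.8]
grip_width: 0.002
```

```bash
python3 -c "
from bench import *
print(close_job())"
```

```text
the job is handed in; nothing more can be done
None
```

I pushed the blue module home against the end stop with the shut fingers, then swung the red handle over and down until the clamp locked. I handed the job in at about 15.7 s, with the arm clear of everything.

**Last checks:**
- **Module:** it stopped hard at the end stop, with the position fixed while the push force climbed to 15 N. In the final top picture its lid corners match the home position to within a pixel (about 2 mm).
- **Clamp:** the handle came down onto a hard stop, taking 32 N without moving further. After I lifted off, its tip stayed at (216,205) in the enlarged side picture, against (214,206) predicted for lock.
- **Bystanders:** the spool, jar and screwdriver look unmoved in the pictures. I judged this by eye and did not measure it.

**What disagreed:** the reported tool height was about 25 mm too low.
- **First push:** because of this, it passed over the lid between the connectors without moving the module.
- **Correction:** I found the offset from the pictures and a light touch on the open bench (23 N). I allowed for it in every later move, and the side pictures agreed with it.

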